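Open the terminal box on the welding bench

ROBOT

A 6-joint arm with a two-finger parallel gripper is mounted at the origin on the work surface. World frame = base frame: x ahead of the robot, y to its left, z up, the work surface at z = 0. Lengths are in m, angles in rad, forces in N, time in s.
With the tool pointing down it reaches from about 0.3 to 0.95 m from the base axis. Payload 3.1 kg.
Tool frame: the origin (TCP) lies at the very end of the fingers, on their centre line; the grasp point (between the pads) lies behind it (r.grasp_offset is the z of the grasp point in the tool frame, in m); z points along the fingers, y is the line along which they close (so a half turn about z gives the same grasp; the last joint's range is limited). The gripper opens to 85 mm and grips with 20 to 120 N. Pads are 22 mm wide; open, the fingers measure 114 mm over their backs; the gripper's body (76 mm by 85 mm) begins 54 mm behind the grasp point. The pads swing forward as they close: fully open they stand 13 mm farther back than shut.
Start: joints at [-1.263, 0.308, 1.634, -0, 1.2, -0.07], TCP at [0.231, -0.581, 0.231] pointing down, gripper open.
Joint ranges: [-3.06, 3.06], [-0.79, 1.96], [0.05, 2.63], [-1.19, 4.34], [0.05, 2.64], [-2.94, 2.94]. Speed limits (rad/s): [2.79, 2.79, 3.14, 3.14, 3.14, 3.14].

INTERFACE

Orientations are given as a rotation vector (axis times angle).
In Python, from rig import r, imaging, job gives the robot as it stands.
- The arm moves only by the shell command python3 -m pendant 'ROWS' [FORCE]. ROWS is JSON, a list of rows, each a list of 7 numbers: the turn, a rotation vector about the tool's x, y, z in rad, then the shift along the tool's x, y, z in m, then the finger opening in m, from 0 to 0.0854. In form: [[ax, ay, az, tx, ty, tz, grip], ...]. A call has 1 to 20 rows; each row is the pose to reach, as a shift and turn from the pose commanded when the call began, along the tool's axes at that moment; what a row does not reach only later rows make up. A row lasts 1/10 s, in which the tool goes at most 50 mm and 8.59 degrees, less where a joint would pass 70% of its speed; a pose out of reach is approached as far as the arm can. A call with a gripper value outside its range is refused whole. The fingers move at their own pace and stop on an object; FORCE is the grip in N (left out, the last holds). Time passes only in rows, so rows that repeat a pose let the fingers close. It gives the time, the measured TCP pose, the force, the opening and the grip force at its end, in the units of the state.
- r.get_state(): the state, without advancing time (a new reading comes with each control period).
- imaging.camera(name): name is "scene" or "side" or "wrist"; returns a dict with "img" (384x512x3 uint8, blue, green, red), "z_map" (384x512 float32, m along the optical axis (not along the pixel's ray), 0 where there is no reading), "camera_matrix" (3x3 intrinsics, pixels), "cam_to_world" (4x4, takes a point from camera to world coordinates). Camera axes: x right, y up, looking along -z (the intrinsics and any distortion apply to the point x, -y, -z); pixel columns grow to the right and rows downward; lengths in m; the calibration is good to about 2 mm. A picture is of the moment at which its call begins.
- job.close_job(): hands the job in; it is judged then, once.
The state is a dict: "clock": time; "joint_positions": joint angles; "joint_vel": joint speeds; "joint_efforts": joint torques, N m; "tool_pos": TCP position; "eef_rot": TCP orientation; "wrist_force": force on the tool from outside, world axes, zero at the start; "wrist_torque": the same for the moment, N m; "grip_width": opening from 0.0 (shut) to 1.0 (fully open); "gripper_force": force on a finger pad.
Only numpy, scipy, OpenCV 4.12 (cv2) and the standard library are available. Lean on these libraries where they do the work, as an engineer would, in place of code of your own. Each camera call takes 0.05 s, during which the arm holds its last target. There are 200 camera calls.

TASK

Open the larger of the two terminal boxes on the welding bench so that leads can be connected: press its snap tab down until it is level with the box's top, where it stays, then push the released cover off its seat, along its rails over the tab, until the well with the brass studs is completely uncovered, and leave the cover lying flat on the box's ledge. Only press and push: do not lift the cover. Leave the smaller box shut and everything else on the bench undisturbed.

Things in the scene. Friction and masses are not known exactly. Their poses are not given: they have to be found in the camera images.
- big_box: Larger terminal box, to be opened, bolted down: grey, 220 mm long (its x) by 103 mm wide (its y), flat top (deck) 55 mm above the bench. Origin: centre of its underside; z up. From -x to +x: bare deck (x -110 to -74 mm), cover on its seat (to +6 mm), snap tab (+9 to +49 mm), ledge (to +104 mm). The cover slides along +x over the tab onto the ledge. Three short black glands stick 18 mm out of the +x end.
- big_well (a point): Centre of the well's mouth, at deck height, box x = -34 mm. The well, hidden by the cover at first, is 60 mm (box x) by 56 mm and holds three brass studs, tops 9 mm below the deck. It is completely uncovered once the cover's centre is at box x = +36 mm or more (70 mm beyond this point).
- big_stop (a point): Middle of the inner face, at deck height, of the stop that closes the ledge (box x = +104 mm, 10 mm high). It catches the cover when the cover's centre is at box x = +64 mm. Two steel rails, 8 mm high and 6 mm thick, stand on the deck 39.5 mm either side of the middle line from box x = -74 to +110 mm and guide the cover.
- big_cover: Larger box's cover: loose black plate 80 mm (x) by 76 by 8 mm high (its middle 5 mm thick, raised 3 mm on side runners), 90 g; an upright rib 8 mm thick, 56 mm wide, top 22 mm above the underside, stands flush with its rear (-x) edge. Origin: centre of its underside, at box x = -34 mm when shut; axes as the box's. 1.5 mm side play. With the tab in, 1 N or so behind the rib slides it; with the tab out it is blocked.
- big_tab (a joint): Snap tab of the larger box: 0 = out (top 8 mm above the deck, level with the cover's top, blocking the cover's front edge), 0.0085 m = in (top 0.5 mm below the deck, the cover can slide over it). No spring: it resists with about 3 N all the way and stays as deep as it was pressed. The cover passes only if it is at least 5 mm in: press it level with the deck (8 mm).
- big_tab_top (a point): Centre of the top of the larger box's snap tab, a ribbed steel key 40 mm long (box x) by 26 mm wide, at box x = +29 mm, y = 0, 63 mm above the bench when out; it moves straight down. Its rear end is 3 mm in front of the cover's front edge.
- small_box: Smaller terminal box of the same make, to be left shut, bolted down: 160 mm long (its x) by 77 mm wide (its y), deck 55 mm above the bench, one stud, one gland; cover's centre at x = -22 mm, tab at x = +24 mm. Origin: centre of its underside, at bench level; z up.
- small_cover: Smaller box's cover, loose, same shape: black plate 56 mm (x) by 50 by 8 mm thick with a rib 30 mm wide at its rear edge, top 22 mm above the underside. Origin: centre of its underside.
- small_tab (a joint): Snap tab of the smaller box, 30 mm by 26 mm: 0 = out, 0.0085 m = in; to be left out.
- tube: Bystander: steel square-tube offcut, 40 x 40 mm, 70 mm tall, standing between the boxes. Origin: centre of its underside.
- can: Bystander: plain light metal can, 54 mm diameter, 85 mm tall, standing. Origin: centre of its underside.
- hammer: Bystander: hammer lying on the bench along its x, 260 mm long, outside the boxes on the left.
- brush: Bystander: brush lying on the bench along its x, 200 mm long, outside the boxes on the right.
- angle: Bystander: rusty angle-iron offcut, 80 mm long (its x), 40 mm high, beyond the square tube. Origin: centre of its underside.
- rodpot: Bystander: steel pot of welding rods, 62 mm diameter, 106 mm tall, far left. Origin: centre of its underside.
- disc: Bystander: grinding disc, 100 mm diameter, 7 mm thick, lying far right. Origin: centre of its underside.
Mind the look-alikes: they are no part of the job. What is shaped like the big_cover but brown, orange or white is not meant.

How it is judged:
By the outcome, as a careful person would: the job done as asked, in the order asked, and still so for the second after the job is handed in, with the robot touching nothing.
It also fails if it takes over 42 s, if anything falls off the work surface, if the arm or the gripper's body presses on something with over 40 N, if the wrist force passes 120 N, or if a joint passes its speed limit or range.

## Working session

There is one attempt and no reset: what is moved stays moved. The work goes in short steps, Python scripts to look and compute and a shell command to move; the robot and the scene stay as the last step left them, time stands still between calls to the robot, and variables do not carry over. Pictures are saved under pics/ and viewed, at most 10 in all, crops included, and the job is handed in when it is done.

```bash
mkdir -p pics; cat > h.py <<'E'
import numpy as np,cv2
from rig import r,imaging,job
from scipy.spatial.transform import Rotation as R
def cam(n):
    c=imaging.camera(n); z=c["z_map"];K=np.array(c["camera_matrix"]);T=np.array(c["cam_to_world"])
    v,u=np.mgrid[:z.shape[0],:z.shape[1]]
    P=np.stack([(u-K[0,2])/K[0,0]*z,-(v-K[1,2])/K[1,1]*z,-z],-1)
    W=P@T[:3,:3].T+T[:3,3]; W[z==0]=np.nan
    return c["img"],W
E
ls; python3 - <<'E'
from h import *
s=r.get_state();print({k:np.round(v,3) for k,v in s.items()},r.grasp_offset)
for n in("scene","side"):
    im,W=cam(n);cv2.imwrite(f"pics/{n}0.png",im);np.save(n+"0.npy",W)
E
```

```text
h.py
pics
{'clock': np.float64(0.0), 'joint_positions': array([-1.263,  0.309,  1.635, -0.   ,  1.2  , -0.07 ]), 'joint_vel': array([-0.   ,  0.001,  0.   ,  0.001, -0.   , -0.001]), 'joint_efforts': array([-1.0000e-03, -4.1525e+01, -2.7666e+01, -0.0000e+00,  1.0000e-02,
       -0.0000e+00]), 'tool_pos': array([ 0.23, -0.58,  0.23]), 'eef_rot': array([-3.083, -0.59 ,  0.   ]), 'wrist_force': array([ 1.184,  0.152, -0.52 ]), 'wrist_torque': array([0.015, 0.018, 0.028]), 'gripper_force': np.float64(0.0), 'grip_width': np.float64(1.005)} -0.0187
```

View pics/scene0.png

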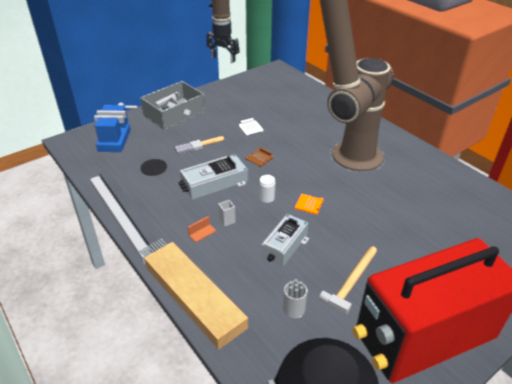

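View pics/side0.png

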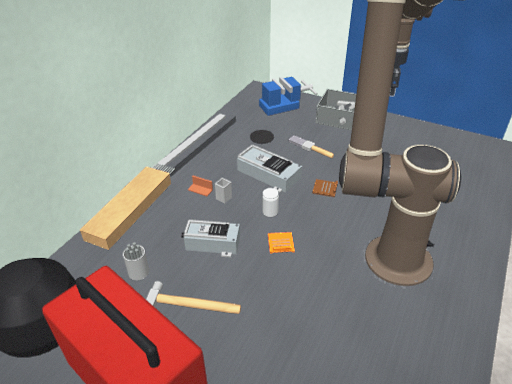

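The big box is at about (213,175) in the scene view, with its glands at the far end (183,185). In the side view it is at (270,165). Next I fit the deck from the depth.

```bash
python3 - <<'E'
from h import *
allp=[]
for n,(u0,u1,v0,v1) in(("scene",(175,252,150,200)),("side",(232,306,140,192))):
    W=np.load(n+"0.npy")[v0:v1,u0:u1].reshape(-1,3);z=W[:,2]
    p=W[(z>.045)&(z<.075)];h=p[(p[:,2]>.05)]
    rc=cv2.minAreaRect(h[:,:2].astype(np.float32)*1000)
    print(n,len(h),rc,cv2.boxPoints(rc).round(),np.histogram(z,np.arange(.04,.1,.005)))
W=np.load("scene0.npy")
for u,v in((183,185),(213,175),(240,165)):print(W[v,u])
E
```

```text
scene 1128 ((540.8145751953125, -192.80044555664062), (108.03665161132812, 221.7391815185547), 81.90457153320312) [[ 423. -231.]
 [ 643. -262.]
 [ 658. -155.]
 [ 439. -124.]] (array([ 77, 104, 380, 317, 352,  69,  10,  14,   1,   0,   0]), array([0.04 , 0.045, 0.05 , 0.055, 0.06 , 0.065, 0.07 , 0.075, 0.08 ,
       0.085, 0.09 , 0.095]))
side 1048 ((539.6986694335938, -194.8701934814453), (108.11971282958984, 224.14341735839844), 80.80818939208984) [[ 420. -230.]
 [ 642. -266.]
 [ 659. -159.]
 [ 438. -124.]] (array([ 65, 122, 377, 300, 307,  45,  19,  17,  28,   6,   0]), array([0.04 , 0.045, 0.05 , 0.055, 0.06 , 0.065, 0.07 , 0.075, 0.08 ,
       0.085, 0.09 , 0.095]))
[ 0.65850636 -0.20886911  0.03374834]
[ 0.55582504 -0.17195449  0.05325313]
[ 0.44780994 -0.15849294  0.05660968]
```

```bash
cat >> h.py <<'E'
C=np.array([.540,-.194]);YAW=np.radians(-8.6)
def goto(bx,by,z,yawoff=90,pos=None,rot=None):
    "print shift and turn from the present pose to box point, tool y along box x (yawoff 90)"
    s=r.get_state();p=np.array(s["tool_pos"]) if pos is None else pos;Rt=R.from_rotvec(s["eef_rot"])
    c,n=np.cos(YAW),np.sin(YAW);t=np.r_[C+[c*bx-n*by,n*bx+c*by],z]
    out=[]
    for k in(0,180):
        # tool y (horizontal) at heading YAW+k, z down
        yh=YAW+np.radians(yawoff-90+k);y=np.array([np.cos(yh),np.sin(yh),0]);zz=np.array([0,0,-1.]);x=np.cross(y,zz)
        G=R.from_matrix(np.c_[x,y,zz]);out.append((Rt.inv()*G).as_rotvec().round(4))
    print("target",t.round(4),"shift",Rt.inv().apply(t-p).round(4),"turn",out)
E
python3 - <<'E'
from h import *
goto(.029,0,.2)
E
```

```text
target [ 0.5687 -0.1983  0.2   ] shift [ 0.4554 -0.23    0.0307] turn [array([-0.0019, -0.0013, -1.0428]), array([-1.5000e-03,  2.2000e-03,  2.0987e+00])]
```

```bash
python3 -m pendant '[[0,0,-1.043,0.455,-0.23,0.03,0],[0,0,-1.043,0.455,-0.23,0.03,0],[0,0,-1.043,0.455,-0.23,0.03,0],[0,0,-1.043,0.455,-0.23,0.03,0],[0,0,-1.043,0.455,-0.23,0.03,0],[0,0,-1.043,0.455,-0.23,0.03,0],[0,0,-1.043,0.455,-0.23,0.03,0],[0,0,-1.043,0.455,-0.23,0.03,0],[0,0,-1.043,0.455,-0.23,0.03,0],[0,0,-1.043,0.455,-0.23,0.03,0],[0,0,-1.043,0.455,-0.23,0.03,0],[0,0,-1.043,0.455,-0.23,0.03,0],[0,0,-1.043,0.455,-0.23,0.03,0],[0,0,-1.043,0.455,-0.23,0.03,0],[0,0,-1.043,0.455,-0.23,0.03,0]]'
python3 - <<'E'
from h import *
im,W=cam("wrist");cv2.imwrite("pics/w1.png",im);np.save("w1.npy",W)
goto(.029,0,.2)
E
```

```text
clock: 1.6
tool_pos: [0.5677, -0.2008, 0.2014]
eef_rot: [2.384, 2.046, -0.001]
wrist_force: [-0.0, -0.6, 0.6]
grip_width: -0.0
gripper_force: 0.0
target [ 0.5687 -0.1983  0.2   ] shift [0.0025 0.0005 0.0014] turn [array([-0.    ,  0.0002, -0.0022]), array([3.0000e-04, 0.0000e+00, 3.1394e+00])]
```

View pics/w1.png

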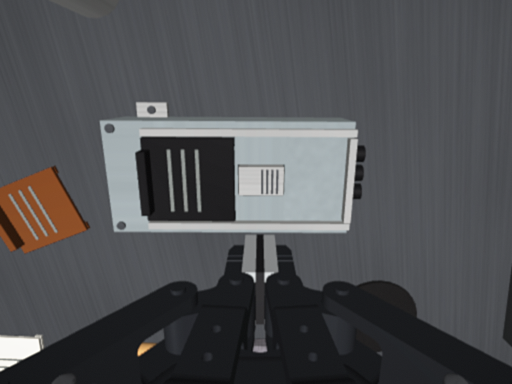

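The wrist view shows the tab at about (261,180), the cover from u 140 to 236 with its rib at u 145, and the glands on the right. I'll measure these in world coordinates.

```bash
python3 - <<'E'
from h import *
W=np.load("w1.npy");im=cv2.imread("pics/w1.png")
print("tab",np.nanmedian(W[168:194,241:282].reshape(-1,3),axis=0))
for n,(u,v) in dict(tabL=(240,180),tabR=(283,180),tabT=(261,167),tabB=(261,194),covF=(232,180),rib=(145,183),railT1=(150,133),railT2=(345,133),railB1=(150,227),railB2=(345,227)).items():print(n,W[v,u].round(4))
z=W[...,2];m=(z>.0605)&(z<.0665)
m[:,:]&=True
m[:100]=0;m[240:]=0;m[:,:138]=0;m[:,360:]=0
for lo,hi,nm in((120,145,"railT"),(215,240,"railB")):
    a=np.zeros_like(m);a[lo:hi]=m[lo:hi];p=W[a];print(nm,len(p),np.polyfit(p[:,0],p[:,1],1),p.mean(0))
    k=np.degrees(np.arctan(np.polyfit(p[:,0],p[:,1],1)[0]));print(k)
E
```

```text
tab [ 0.56946327 -0.20134726  0.06393272]
tabL [ 0.5514 -0.1979  0.0648]
tabR [ 0.5886 -0.2038  0.0641]
tabT [ 0.5713 -0.1894  0.064 ]
tabB [ 0.5676 -0.2135  0.0645]
covF [ 0.5441 -0.1975  0.0622]
rib [ 0.4731 -0.1854  0.0765]
railT1 [ 0.4831 -0.1463  0.0636]
railT2 [ 0.6458 -0.1714  0.0638]
railB1 [ 0.4621 -0.2295  0.0634]
railB2 [ 0.6389 -0.2566  0.0641]
railT 2449 [-0.13368214 -0.08467696] [ 0.55132305 -0.15837901  0.06367016]
-7.61427827739699
railB 2040 [-0.18115816 -0.13984918] [ 0.54192586 -0.23802347  0.06363442]
-10.268235989310211
```

```bash
sed -i 's/^C=.*/C=np.array([.5408,-.1969]);YAW=np.radians(-8.8)/' h.py
python3 -m pendant '[[0,0,-0.0,0,0.002,0.045,0],[0,0,-0.0,0,0.002,0.09,0],[0,0,0,0,0.002,0.12,0],[0,0,0,0,0.002,0.13,0],[0,0,0,0,0.002,0.136,0],[0,0,0,0,0.002,0.141,0],[0,0,0,0,0.002,0.144,0],[0,0,0,0,0.002,0.146,0],[0,0,0,0,0.002,0.147,0],[0,0,0,0,0.002,0.147,0]]'
python3 - <<'E'
from h import *
goto(.029,0,.055)
im,W=cam("wrist");cv2.imwrite("pics/w2.png",im)
E
```

```text
clock: 2.65
tool_pos: [0.5716, -0.2004, 0.0553]
eef_rot: [2.379, 2.047, 0.001]
wrist_force: [-1.1, -1.0, 2.8]
grip_width: -0.001
gripper_force: 1.4
target [ 0.5695 -0.2013  0.055 ] shift [-0.0013 -0.002   0.0003] turn [array([0.0027, 0.0012, 0.0038]), array([-1.9000e-03,  4.3000e-03, -3.1378e+00])]
```

View pics/w2.png

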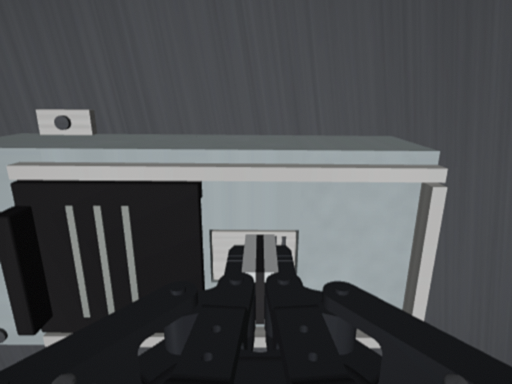

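The closed fingertips sit on the tab at about (260,255), inside its slot, and the tab looks nearly level. I'll press 1 mm more, then retreat upward and look.

```bash
python3 -m pendant '[[0,0,0,0,0,0.0005,0],[0,0,0,0,0,0.001,0],[0,0,0,0,0,0.001,0]]'
python3 -m pendant '[[0,0,0,0,0,-0.02,0],[0,0,0,0,0,-0.06,0],[0,0,0,0,-0.05,-0.09,0],[0,0,0,0,-0.09,-0.1,0],[0,0,0,0,-0.13,-0.1,0],[0,0,0,0,-0.135,-0.1,0],[0,0,0,0,-0.135,-0.1,0]]'
python3 - <<'E'
from h import *
im,W=cam("wrist");cv2.imwrite("pics/w3.png",im);np.save("w3.npy",W)
c,n=np.cos(YAW),np.sin(YAW)
d=W[...,:2]-C;bx=d@[c,n];by=d@[-n,c];z=W[...,2]
f=lambda a,b,e,g:print(np.round([np.nanmedian(z[(bx>a)&(bx<b)&(by>e)&(by<g)]),((bx>a)&(bx<b)&(by>e)&(by<g)).sum()],4))
f(.014,.044,-.009,.009); f(.06,.095,-.02,.02); f(-.105,-.08,-.03,.03); f(-.06,0,-.02,.02)
m=(z>.07)&(z<.085)&(abs(by)<.03)&(abs(bx+.07)<.02);print("rib",np.nanpercentile(bx[m],[2,98]),np.nanpercentile(by[m],[2,98]))
goto(-.094,0,.062)
E
```

```text
clock: 3.0
tool_pos: [0.5717, -0.2002, 0.0546]
eef_rot: [2.38, 2.047, 0.001]
wrist_force: [-0.5, -1.5, 6.4]
grip_width: 0.0
gripper_force: 3.3
clock: 3.7
tool_pos: [0.4361, -0.1787, 0.1529]
eef_rot: [-2.382, -2.047, -0.001]
wrist_force: [0.9, -0.0, 0.2]
grip_width: 0.001
gripper_force: 0.0
[5.57e-02 8.88e+02]
[5.600e-02 1.732e+03]
[2.103e-01 1.214e+04]
[6.440e-02 6.064e+03]
rib [-0.07487002 -0.06705305] [-0.02623216  0.02770789]
target [ 0.4479 -0.1825  0.062 ] shift [-0.0016  0.0104  0.0914] turn [array([ 0.0015, -0.0003,  0.0031]), array([ 4.0000e-04,  2.4000e-03, -3.1385e+00])]
```

The tab is down, about 0.3 mm below the deck, with 6 N at the bottom. Next I descend behind the rib and push.

```bash

python3 -m pendant '[[0,0,0.003,-0.0015,0,0.04,0],[0,0,0.003,-0.0015,0,0.08,0],[0,0,0.003,-0.0015,0,0.091,0],[0,0,0.003,-0.0015,0,0.091,0],[0,0,0.003,-0.0015,0.006,0.091,0],[0,0,0.003,-0.0015,0.012,0.091,0],[0,0,0.003,-0.0015,0.018,0.091,0],[0,0,0.003,-0.0015,0.024,0.091,0],[0,0,0.003,-0.0015,0.03,0.091,0],[0,0,0.003,-0.0015,0.036,0.091,0],[0,0,0.003,-0.0015,0.036,0.091,0]]'
python3 - <<'E'
from h import *
im,W=cam("wrist");cv2.imwrite("pics/w4.png",im)
goto(0,0,.062)
E
```

```text
clock: 4.85
tool_pos: [0.4738, -0.1867, 0.0627]
eef_rot: [2.383, 2.044, 0.001]
wrist_force: [0.2, -0.3, -0.1]
grip_width: -0.002
gripper_force: 0.0
target [ 0.5408 -0.1969  0.062 ] shift [-0.      0.0685  0.0004] turn [array([0.0007, 0.0001, 0.0007]), array([-2.0000e-04,  1.1000e-03, -3.1409e+00])]
```

View pics/w4.png

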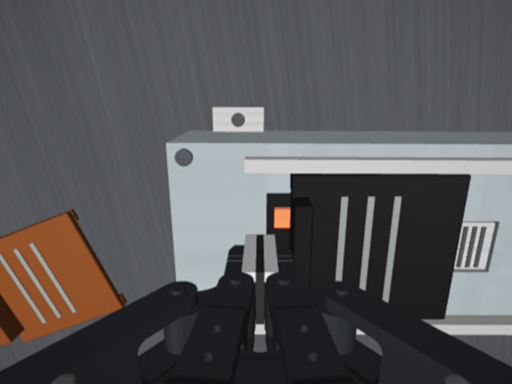

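The tip touches the rib. The cover has already slid over a strip of the well, with a stud visible at (283,217). I'll push another 66 mm.

```bash

python3 -m pendant '[[0,0,0,0,0.006,0,0],[0,0,0,0,0.013,0,0],[0,0,0,0,0.02,0,0],[0,0,0,0,0.027,0,0],[0,0,0,0,0.034,0,0],[0,0,0,0,0.041,0,0],[0,0,0,0,0.048,0,0],[0,0,0,0,0.055,0,0],[0,0,0,0,0.06,0,0],[0,0,0,0,0.064,0,0],[0,0,0,0,0.066,0,0],[0,0,0,0,0.066,0,0]]'
python3 -m pendant '[[0,0,0,0,-0.01,0,0],[0,0,0,0,-0.025,-0.01,0],[0,0,0,0,-0.035,-0.05,0],[0,0,0,0,-0.04,-0.1,0],[0,0,0,0,-0.04,-0.14,0],[0,0,0,0,-0.04,-0.15,0],[0,0,0,0,-0.04,-0.15,0]]'
python3 - <<'E'
from h import *
im,W=cam("wrist");cv2.imwrite("pics/w5.png",im)
c,n=np.cos(YAW),np.sin(YAW)
d=W[...,:2]-C;bx=d@[c,n];by=d@[-n,c];z=W[...,2]
m=(z>.071)&(z<.085)&(abs(by)<.03)&(abs(bx)<.09);print("rib",np.nanpercentile(bx[m],[2,98]),np.nanpercentile(by[m],[2,98]))
for a in np.arange(.02,.1,.01):
  k=(abs(bx-a)<.004)&(abs(by)<.03);print(a.round(2),np.nanmedian(z[k]).round(4),k.sum())
E
```

```text
clock: 6.1
tool_pos: [0.538, -0.1964, 0.0623]
eef_rot: [2.384, 2.045, 0.0]
wrist_force: [0.4, -0.2, 0.1]
grip_width: -0.001
gripper_force: 0.0
clock: 6.8
tool_pos: [0.4989, -0.1909, 0.2147]
eef_rot: [2.381, 2.042, 0.003]
wrist_force: [-0.8, 0.8, 0.5]
grip_width: -0.002
gripper_force: 0.0
rib [0.01148292 0.01934088] [-0.02631743  0.02773404]
0.02 0.0772 371
0.03 0.0639 559
0.04 0.064 537
0.05 0.0642 545
0.06 0.0642 558
0.07 0.0639 552
0.08 0.064 544
0.09 0.0638 358
```

View pics/w5.png

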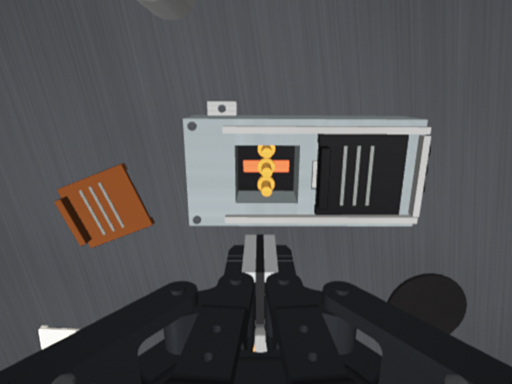

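The well (236–298, 146–203) is fully uncovered, with all three studs visible. The cover lies flat at u 317–407, centred at about box x +0.052. The arm is clear, so I'm handing in.

```bash
python3 -c "
from rig import job
print(job.close_job())"
```

```text
the job is handed in; nothing more can be done
None
```

The larger box is open: its tab is pressed level with the top, the well is fully uncovered with the cover lying flat on the ledge (centre about box x = +52 mm), nothing else was touched, and the job was handed in at about 7 s.

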